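# Find the full nozzle tin by its heft

### The job

One of the three identical red tins is full of steel piping nozzles and the other two are nearly empty; heft them to find out which. Stand the two nearly empty tins upright on the blue refill tray and let go of them, then hold the full tin up, roughly upright, with its underside at least 15 cm above the table, and finish while still holding it there, still. Do not tip any tin over and leave the bread and utensils where they are.

Things in the scene. Friction and masses are not known exactly. Their poses are not given: they have to be found in the camera images.
- tin1: one of three outwardly identical closed tins, origin at the centre of its underside. One of the three is full of steel nozzles, packed so they hardly shift, and weighs 0.42 to 0.52 kg in all; the other two weigh 0.15 to 0.19 kg each. Which one is full changes every time and cannot be seen.
- tin2: one of three outwardly identical closed tins, origin at the centre of its underside. One of the three is full of steel nozzles, packed so they hardly shift, and weighs 0.42 to 0.52 kg in all; the other two weigh 0.15 to 0.19 kg each. Which one is full changes every time and cannot be seen.
- tin3: one of three outwardly identical closed tins, origin at the centre of its underside. One of the three is full of steel nozzles, packed so they hardly shift, and weighs 0.42 to 0.52 kg in all; the other two weigh 0.15 to 0.19 kg each. Which one is full changes every time and cannot be seen.
- tin1_center (a point): centre of tin1, 50 mm above its underside. A square tin, 60 x 60 mm, 100 mm high, red sides with a thin steel band low down, plain yellow lid without a knob, standing on the table; x and y axes square to the side walls, z up along its height.
- tin2_center (a point): centre of tin2, 50 mm above its underside. A square tin, 60 x 60 mm, 100 mm high, red sides with a thin steel band low down, plain yellow lid without a knob, standing on the table; x and y axes square to the side walls, z up along its height.
- tin3_center (a point): centre of tin3, 50 mm above its underside. A square tin, 60 x 60 mm, 100 mm high, red sides with a thin steel band low down, plain yellow lid without a knob, standing on the table; x and y axes square to the side walls, z up along its height.
- tray: blue plastic refill tray lying on the table, does not shift; 280 mm along its x, 160 mm along its y, with a rim 15 mm high and 5 mm thick round a 5 mm thick floor; origin at the centre of its underside; empty at the start; room for two tins side by side along its x
- roll1: bystander, leave alone: round bread roll, 78 mm wide, 48 mm high; origin on its underside
- roll2: bystander, leave alone: round bread roll, 78 mm wide, 48 mm high; origin on its underside
- crescent: bystander, leave alone: crescent pastry, 36 mm thick, 136 mm across; origin on its underside
- scraper: bystander, leave alone: dough scraper, steel blade with dark wooden handle, 100 x 120 mm, 16 mm high; origin on its underside
- loafpan: bystander, leave alone: dark steel loaf pan, 100 x 200 mm, 65 mm high; origin on its underside
- seedjar: bystander, leave alone: closed jar, 64 mm wide, 85 mm high; origin on its underside
- brush: bystander, leave alone: pastry brush lying flat; origin on its underside

How it is judged:
At the end, for the whole second after the job is handed in: The two light tins stand free and upright (within 0.1 rad) on the tray, each pressing on it with its own light weight (0.8 to 2.9 N); the heavy tin is gripped by the fingers, its centre more than 0.19 m above the table, tilted less than 0.35 rad, nearly motionless, off the tray (((height (world z) of tin1_center above 0.19 m and contact force between tin1 and the fingers above 1 N and contact force between tin1 and tray below 0.1 N and angle between tin1_center's own z axis and vertical below 0.35 rad and linear speed of tin1 below 0.05 m/s and contact force between tin2 and tray between 0.8 and 2.9 N and contact force between each of tin2, tin3 and the fingers below 0.1 N and angle between each of tin2_center, tin3_center's own z axis and vertical below 0.1 rad and linear speed of each of tin2, tin3 below 0.03 m/s and x of tin2_center in the frame of tray between -0.14 and 0.14 m and y of tin2_center in the frame of tray between -0.08 and 0.08 m and contact force between tin3 and tray between 0.8 and 2.9 N and x of tin3_center in the frame of tray between -0.14 and 0.14 m and y of tin3_center in the frame of tray between -0.08 and 0.08 m) or (height (world z) of tin2_center above 0.19 m and contact force between tin2 and the fingers above 1 N and contact force between tin2 and tray below 0.1 N and angle between tin2_center's own z axis and vertical below 0.35 rad and linear speed of tin2 below 0.05 m/s and contact force between tin1 and tray between 0.8 and 2.9 N and contact force between each of tin1, tin3 and the fingers below 0.1 N and angle between each of tin1_center, tin3_center's own z axis and vertical below 0.1 rad and linear speed of each of tin1, tin3 below 0.03 m/s and x of tin1_center in the frame of tray between -0.14 and 0.14 m and y of tin1_center in the frame of tray between -0.08 and 0.08 m and contact force between tin3 and tray between 0.8 and 2.9 N and x of tin3_center in the frame of tray between -0.14 and 0.14 m and y of tin3_center in the frame of tray between -0.08 and 0.08 m) or (height (world z) of tin3_center above 0.19 m and contact force between tin3 and the fingers above 1 N and contact force between tin3 and tray below 0.1 N and angle between tin3_center's own z axis and vertical below 0.35 rad and linear speed of tin3 below 0.05 m/s and contact force between tin1 and tray between 0.8 and 2.9 N and contact force between each of tin1, tin2 and the fingers below 0.1 N and angle between each of tin1_center, tin2_center's own z axis and vertical below 0.1 rad and linear speed of each of tin1, tin2 below 0.03 m/s and x of tin1_center in the frame of tray between -0.14 and 0.14 m and y of tin1_center in the frame of tray between -0.08 and 0.08 m and contact force between tin2 and tray between 0.8 and 2.9 N and x of tin2_center in the frame of tray between -0.14 and 0.14 m and y of tin2_center in the frame of tray between -0.08 and 0.08 m))); the arm keeps its last pose, push and grip.
It fails at once if a tin is tipped over (more than 0.8 rad) (angle between any of tin1_center, tin2_center, tin3_center's own z axis and vertical above 0.8 rad).
It fails at once if a bystander is moved more than 30 mm (distance of any of roll1, roll2, crescent, scraper, loafpan, seedjar, brush from where it was at the start of the episode above 0.03 m).
It also fails if it takes over 72 s, if anything falls off the work surface, if the arm or the gripper's body presses on something with over 40 N, if the wrist force passes 120 N, or if a joint passes its speed limit or range.

### The arm

A 7-joint arm with a two-finger parallel gripper is mounted at the origin on the work surface. World frame = base frame: x ahead of the robot, y to its left, z up, the work surface at z = 0. Lengths are in m, angles in rad, forces in N, time in s.
With the tool pointing down it reaches from about 0.425 to 1.025 m from the base axis. Payload 3.6 kg.
Tool frame: the origin (TCP) lies at the very end of the fingers, on their centre line; the grasp point (between the pads) lies 19 mm behind it; z points along the fingers, y is the direction in which the jaws open and shut (so a half turn about z gives the same grasp; the last joint's range is limited). The gripper opens to 85 mm and grips with 20 to 120 N. Pads are 22 mm wide; open, the fingers measure 114 mm over their backs; the gripper's body (76 mm by 85 mm) begins 54 mm behind the grasp point. The pads swing forward as they close: fully open they stand 13 mm farther back than shut.
Start: joints at [1.177, 0.591, 0.048, 1.609, -0.033, 0.943, -0.034], TCP at [0.215, -0.692, 0.231] pointing down, gripper open.
Joint ranges: [-2.69, 2.69], [-0.47, 2.24], [-1.27, 1.36], [0.19, 2.51], [-1.53, 4.68], [0.08, 2.07], [-3.09, 3.09]. Speed limits (rad/s): [2.57, 2.57, 3.14, 3.14, 3.14, 3.14, 3.14].

### API

Orientations are given as a rotation vector (axis times angle).
In Python, from station import bot, vision gives the robot as it stands. The module is installed in compiled form; this text tells all that it offers. Calls block until the motion is done:
- bot.reach(position, orientation): joint-space move of the TCP to a pose.
- bot.move_straight(position, attitude=None, v=0.15, force_limit=None): straight line of the TCP; attitude=None keeps the orientation; v is the mean speed in m/s. With force_limit (N) it stops when the force on the tool has changed by that much, and returns True; else False.
- bot.move_j(angles): joint-space move.
- bot.gripper_open() and bot.grab(squeeze=None): open the fingers fully, or close them until they stop; squeeze is the grip in N (None keeps the last).
- bot.hold(seconds).
- bot.inverse_kinematics(position, orientation): joint angles nearest the present ones, or None.
- vision.camera(name): name is "scene" or "top" or "wrist"; returns the picture (480x640x3 uint8, blue, green, red); there is no depth.
- vision.camera_info(name): a dict with "camera_matrix" (3x3 intrinsics, pixels), "R" (3x3) and "t" (3): a world point X has camera coordinates R X + t. Camera axes: x right, y down, z forward; pixel columns grow to the right and rows downward; lengths in m; the calibration is good to about 2 mm. A picture is of the moment at which its call begins: read the wrist's pose just before it. camera_info takes no time and is no camera call; for the wrist camera it gives the pose at the moment of the call.
A pose or a line that the arm cannot do raises bot.IKError and nothing moves.
- bot.sign_off(): hands the job in, once; it reports no verdict.
Readings, each from a call of its own:
- bot.get_time_s(): time.
- bot.get_joint_pos(): joint angles.
- bot.get_dq(): joint speeds.
- bot.get_tau(): joint torques, N m.
- bot.get_eef_pos(): TCP position.
- bot.get_tcp_rot(): TCP orientation.
- bot.get_force(): force on the tool from outside, world axes, zero at the start.
- bot.get_moment(): the same for the moment, N m.
- bot.get_finger_gap(): opening from 0.0 (shut) to 1.0 (fully open).
Only numpy, scipy, OpenCV 4.12 (cv2) and the standard library are available. Lean on these libraries where they do the work, as an engineer would, in place of code of your own. Each camera call takes 0.05 s, during which the arm holds its last target.

## Working session

There is one attempt and no reset: what is moved stays moved. The work goes in short steps, each a Python script; the robot and the scene stay as the last script left them, time stands still between calls to the robot, and variables do not carry over. Pictures are saved under pics/ and viewed, and the job is handed in when it is done.

```bash
mkdir -p pics
python3 - <<'E'
from station import bot, vision
import cv2
for n in("scene","top"):
    cv2.imwrite(f"pics/{n}0.png",vision.camera(n)); i=vision.camera_info(n); print(n,i)
print(bot.get_time_s(),bot.get_tcp_rot(),bot.get_force())
E
```

```text
scene {'camera_matrix': array([[534.61089739,   0.        , 328.18216171],
       [  0.        , 534.61089739, 240.14710753],
       [  0.        ,   0.        ,   1.        ]]), 'R': array([[ 0.75549197,  0.65498491, -0.01505484],
       [ 0.36696639, -0.44208971, -0.81846952],
       [-0.54274077,  0.61282253, -0.57435268]]), 't': array([-0.44762944, -0.15365694,  1.58698622])}
top {'camera_matrix': array([[553.56206224,   0.        , 318.57302347],
       [  0.        , 553.56206224, 241.34006622],
       [  0.        ,   0.        ,   1.        ]]), 'R': array([[ 0.01385313, -0.99989851,  0.00332436],
       [-0.99765626, -0.01404471, -0.06696816],
       [ 0.06700806, -0.00238885, -0.99774957]]), 't': array([0.01614869, 0.5417333 , 1.44999491])}
0.1 [-3.10415832e+00 -4.70518011e-01  6.58984120e-04] [ 0.38173471 -0.10310558  0.62043089]
```

View pics/top0.png

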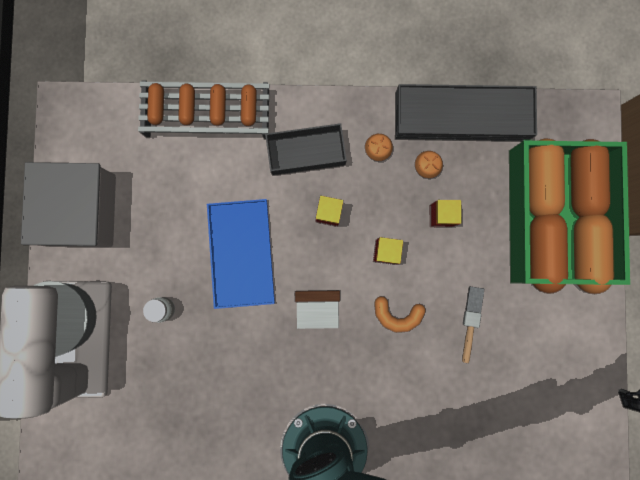

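View pics/scene0.png

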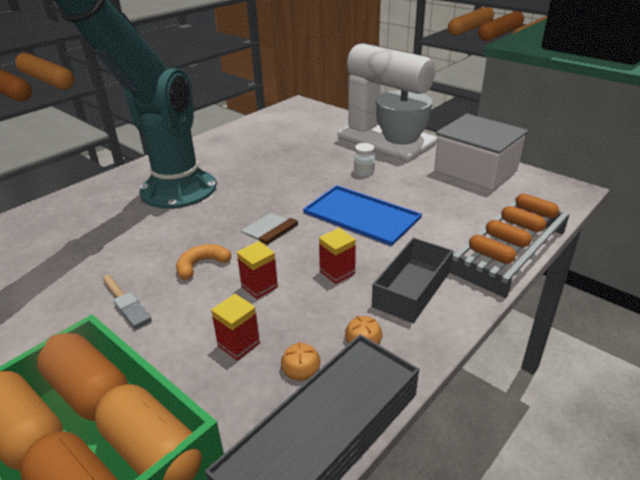

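The top view shows yellow lids near (329,210), (389,250) and (449,212), with the blue tray centred near (241,253). Next I'll segment them.

```bash
cat > h.py <<'E'
from station import bot, vision
import cv2, numpy as np
from scipy.spatial.transform import Rotation as Rn
def back(uv,z,i):
    K,R,t=i["camera_matrix"],np.array(i["R"]),np.array(i["t"])
    d=R.T@np.linalg.inv(K)@np.array([uv[0],uv[1],1.]); c=-R.T@t
    return c+d*(z-c[2])/d[2]
def rects(im,i,lo,hi,z,amin=150):
    m=cv2.inRange(cv2.cvtColor(im,cv2.COLOR_BGR2HSV),lo,hi)
    out=[]
    for c in cv2.findContours(m,cv2.RETR_EXTERNAL,cv2.CHAIN_APPROX_NONE)[0]:
        if cv2.contourArea(c)<amin: continue
        w=np.array([back(p[0],z,i)[:2] for p in c])
        (cx,cy),(a,b),th=cv2.minAreaRect((w*1000).astype(np.float32))
        M=cv2.moments(c); cc=back((M['m10']/M['m00'],M['m01']/M['m00']),z,i)
        out.append((cx/1000,cy/1000,a,b,th,cc[:2].round(4)))
    return out
def down(yaw): # tool down, jaw axis y at angle yaw in world
    y=np.array([np.cos(yaw),np.sin(yaw),0]);z=np.array([0,0,-1.]);x=np.cross(y,z)
    return Rn.from_matrix(np.c_[x,y,z]).as_rotvec()
E
python3 - <<'E'
from h import *
im=vision.camera("top");i=vision.camera_info("top")
print(im[210,329],im[250,389],im[212,449],cv2.cvtColor(im,cv2.COLOR_BGR2HSV)[[210,250,212],[329,389,449]])
for r in rects(im,i,(22,120,120),(35,255,255),.1): print(r)
for r in rects(im,i,(100,120,60),(125,255,255),.015,2000): print(r)
s=vision.camera("scene");cv2.imwrite("pics/crop.png",cv2.resize(im[180:290,290:490],None,fx=4,fy=4))
E
```

```text
[ 73 174 181] [ 73 175 181] [ 70 170 179] [[ 28 152 181]
 [ 28 152 181]
 [ 28 155 179]]
(0.516878173828125, -0.15386552429199218, 59.57061767578125, 58.84630584716797, 83.10828399658203, array([ 0.5168, -0.1541]))
(0.6160311889648438, -0.30308319091796876, 55.44540023803711, 58.60723876953125, 89.96540832519531, array([ 0.6168, -0.3031]))
(0.6180878295898438, -0.001199695587158203, 59.217281341552734, 59.0473518371582, 79.42449951171875, array([ 0.618 , -0.0013]))
(0.5076512451171875, 0.23139266967773436, 278.62921142578125, 159.7803955078125, 5.455005645751953, array([0.5066, 0.2314]))
```

View pics/crop.png

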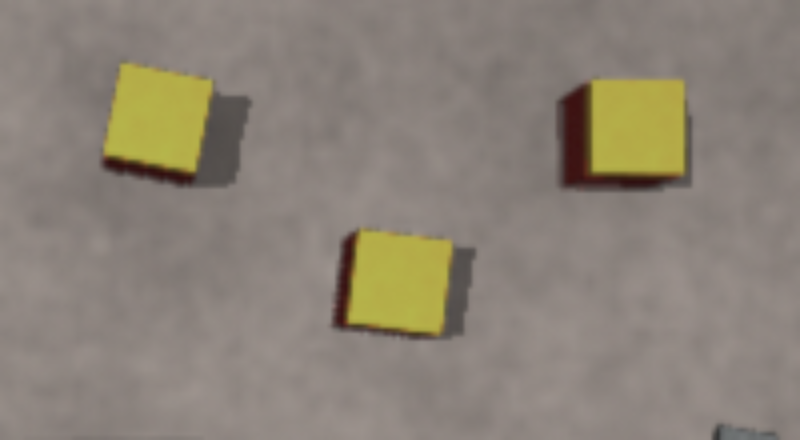

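```bash
cat >> h.py <<'E'
T={'A':(0.618,-0.0013,np.radians(79.4)),'B':(0.517,-0.154,np.radians(83.1)),'C':(0.6168,-0.3031,np.radians(90))}
ta=np.radians(5.455); tc=np.array([0.5072,0.2314]); ty=ta+np.pi/2
S=[(*(tc+s*.065*np.array([np.cos(ta),np.sin(ta)])),ty) for s in(1,-1)]
ZG=0.052; UP=0.19
def pick(k,flip=0,zh=UP):
    x,y,yaw=T[k]; o=down(yaw+flip*np.pi)
    bot.reach([x,y,zh],o); bot.move_straight([x,y,ZG],o,v=.15)
    bot.hold(.2)
    f0=np.mean([bot.get_force() for _ in range(3)],0)
    bot.grab(squeeze=60); g=bot.get_finger_gap()
    bot.move_straight([x,y,ZG+.03],o,v=.06); bot.hold(.5)
    f1=np.mean([bot.get_force() for _ in range(3)],0)
    print(k,'dF',(f1-f0).round(2),'gap',round(g,3),'t',bot.get_time_s())
    return f0,f1
E
python3 - <<'E'
from h import *
for n,(x,y,w) in list(T.items())+list(enumerate(S)):
  for f in (0,1):
    for z in (ZG,UP,.3):
      q=bot.inverse_kinematics([x,y,z],down(w+f*np.pi)); print(n,f,z,None if q is None else np.round(q,2))
E
```

```text
A 0 0.052 [ 0.34  0.77 -0.6   1.94  0.71  0.65  0.66]
A 0 0.19 [ 0.43  0.6  -0.73  1.87  0.52  0.87  0.83]
A 0 0.3 [ 0.46  0.47 -0.75  1.77  0.37  1.05  0.96]
A 1 0.052 [-0.17  0.7   0.14  1.97 -0.19  0.48 -1.65]
A 1 0.19 [-0.08  0.5   0.02  1.89 -0.01  0.74 -1.82]
A 1 0.3 [ 0.03  0.39 -0.14  1.79  0.06  0.97 -1.89]
B 0 0.052 [ 0.55  0.68 -0.48  2.12  0.67  0.49  1.  ]
B 0 0.19 [ 0.71  0.49 -0.68  2.04  0.45  0.76  1.2 ]
B 0 0.3 [ 0.79  0.36 -0.76  1.93  0.3   0.97  1.35]
B 1 0.052 [ 0.15  0.64  0.07  2.14 -0.12  0.36 -1.37]
B 1 0.19 [ 0.17  0.42  0.05  2.07 -0.03  0.66 -1.45]
B 1 0.3 [ 0.23  0.28 -0.03  1.95  0.01  0.91 -1.5 ]
C 0 0.052 [ 0.77  0.83 -0.58  1.78  0.65  0.73  1.4 ]
C 0 0.19 [ 0.83  0.67 -0.68  1.71  0.51  0.94  1.52]
C 0 0.3 [ 0.85  0.57 -0.72  1.61  0.4   1.12  1.6 ]
C 1 0.052 [ 0.33  0.76  0.1   1.8  -0.12  0.59 -1.07]
C 1 0.19 [ 0.33  0.59  0.09  1.73 -0.06  0.82 -1.12]
C 1 0.3 [ 0.35  0.48  0.07  1.63 -0.04  1.03 -1.15]
0 0 0.052 [-0.1   0.76 -0.54  1.94  0.66  0.62  0.6 ]
0 0 0.19 [ 0.16  0.69 -0.95  1.86  0.68  0.96  0.57]
0 0 0.3 [ 0.3   0.65 -1.2   1.76  0.65  1.2   0.58]
0 1 0.052 [-0.51  0.7   0.06  1.96 -0.09  0.48 -1.86]
0 1 0.19 [-0.29  0.52 -0.24  1.88  0.17  0.76 -2.11]
0 1 0.3 [-0.1   0.43 -0.51  1.77  0.24  1.01 -2.17]
1 0 0.052 [-0.31  0.63 -0.34  2.22  0.57  0.37  0.54]
1 0 0.19 [ 0.3   0.68 -1.25  2.12  0.81  0.95  0.26]
1 0 0.3 [ 0.35  0.44 -1.21  2.01  0.48  1.03  0.58]
1 1 0.052 [-0.64  0.62  0.1   2.24 -0.2   0.3  -1.84]
1 1 0.19 [-0.18  0.4  -0.49  2.14  0.31  0.67 -2.36]
1 1 0.3 [ 0.09  0.3  -0.8   2.01  0.27  0.93 -2.33]
```

Run:
```python
from h import *
p=bot.get_eef_pos(); bot.move_straight([p[0],p[1],.36],v=.2)
bot.reach([T['C'][0],T['C'][1],.3],down(T['C'][2]+np.pi))
print(bot.get_time_s())
pick('C',1)
cv2.imwrite("pics/s1.png",vision.camera("scene"))
```

```text
3.0167
C dF [ 0.68 -1.07 -0.44] gap 0.696 t 6.3083
```

View pics/s1.png

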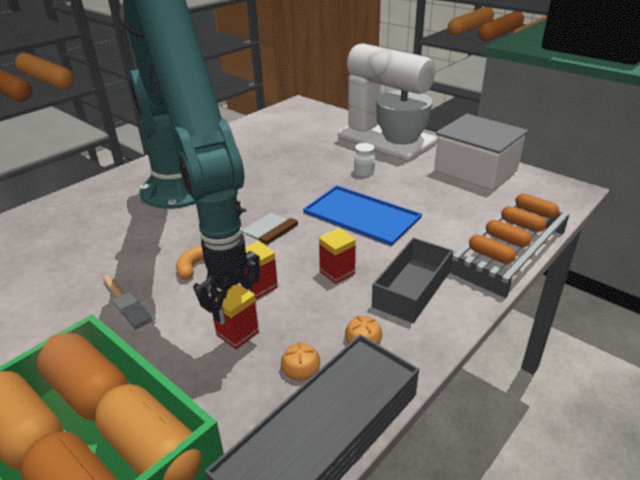

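The fingers hold tin C and it is off the table: its bottom corner rose from row ~357 to ~345. The force reading looks noisy, so I'll average more samples.

Run:
```python
from h import *
a=[];g=[]
for _ in range(20): bot.hold(.05); a.append(bot.get_force()); g.append(bot.get_tau())
a=np.array(a);print(a.mean(0),a.std(0),np.mean(g,0).round(2),np.std(g,0).round(3)); print(a[:,2].round(2),bot.get_time_s(),bot.get_eef_pos())
```

```text
[-0.13869935  0.03687331 -1.66972137] [0.52791295 0.35406501 0.52118304] [-0.000e+00 -5.707e+01  7.500e-01 -1.502e+01  1.000e-02  0.000e+00
  0.000e+00] [0.001 0.01  0.    0.003 0.    0.    0.   ]
[-2.7  -1.31 -1.91 -0.84 -1.55 -1.4  -2.03 -1.52 -1.64 -1.82 -1.19 -1.49
 -1.42 -1.79 -1.82 -0.62 -2.45 -1.43 -2.73 -1.74] 7.3583 [ 0.61681793 -0.30307174  0.08199599]
```

About 1.67 N, so C is light. I'll place it on the far half of the tray.

```bash
cat >> h.py <<'E'
def place(s,k):
    x,y,w=S[s]; o=down(w+np.pi)
    tx,tyy,tw=T[k]
    bot.move_straight([tx,tyy,UP],v=.25)
    bot.reach([x,y,UP],o); bot.move_straight([x,y,ZG+.012],o,v=.15)
    hit=bot.move_straight([x,y,ZG+.003],o,v=.03,force_limit=4)
    print('placed',hit,bot.get_eef_pos())
    bot.gripper_open(); bot.move_straight([x,y,UP],o,v=.2); print(bot.get_time_s())
def weigh(n=12):
    a=[]
    for _ in range(n): bot.hold(.05); a.append(bot.get_force())
    a=np.array(a); print('F',a.mean(0).round(2),'sd',a.std(0).round(2)); return a.mean(0)
E
python3 - <<'E'
from h import *
place(0,'C')
weigh(6)
pick('B',1); weigh()
cv2.imwrite("pics/s2.png",vision.camera("scene"));print(bot.get_time_s())
E
```

```text
placed True [0.57310453 0.23792414 0.05744985]
12.4083
F [ 0.04  0.25 -0.1 ] sd [0.43 0.53 0.28]
B dF [-0.86  0.17 -4.12] gap 0.697 t 16.95
F [ 0.12  0.22 -4.95] sd [0.52 0.36 0.38]
17.6
```

View pics/s2.png

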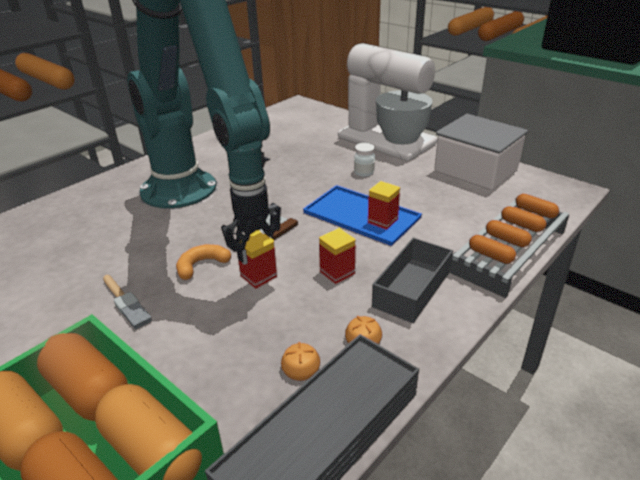

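The image shows C upright on the tray near (384,205), and B held near (258,260). B reads 4.95 N, so it is the heavy one. I'll set it back down, place A, then return for B.

Run:
```python
from h import *
x,y,w=T['B']
bot.move_straight([x,y,ZG+.005],v=.08)
print(bot.move_straight([x,y,ZG-.001],v=.03,force_limit=4),bot.get_eef_pos())
bot.gripper_open(); bot.move_straight([x,y,UP],v=.2)
pick('A',1); weigh()
place(1,'A')
cv2.imwrite("pics/s3.png",vision.camera("scene"));print(bot.get_time_s())
cv2.imwrite("pics/t3.png",vision.camera("top"))
```

```text
True [ 0.51789583 -0.15449412  0.05244826]
A dF [ 0.9   0.82 -1.34] gap 0.699 t 23.0667
F [-0.17 -0.05 -1.57] sd [0.62 0.37 0.54]
placed True [0.44357665 0.22552993 0.05736485]
27.8583
27.9083
```

View pics/s3.png

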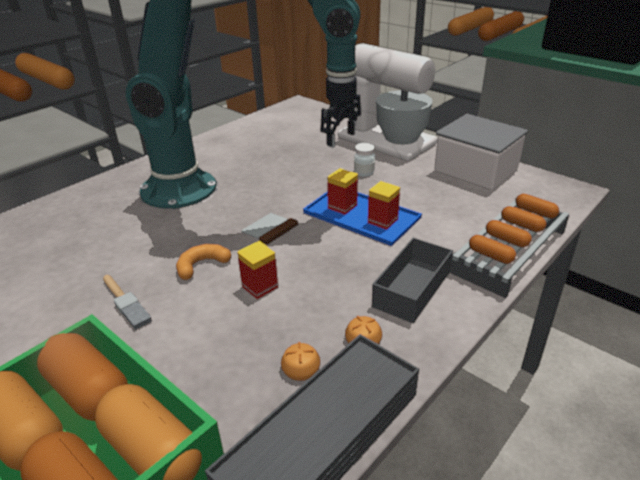

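Both light tins stand on the tray, near (342,190) and (384,205), and B stands near (258,270). I'll pick up B again.

Run:
```python
from h import *
x,y,w=T['B']
pick('B',1)
bot.move_straight([x,y,.27],v=.15); bot.hold(1.0); weigh()
print(bot.get_eef_pos(),bot.get_finger_gap(),np.abs(bot.get_dq()).max(),bot.get_time_s())
s=vision.camera("scene");cv2.imwrite("pics/s4.png",s)
im=vision.camera("top");i=vision.camera_info("top")
for r in rects(im,i,(22,120,120),(35,255,255),.105): print(r)
```

```text
B dF [ 0.68  0.04 -4.74] gap 0.698 t 32.175
F [ 0.13  0.01 -4.85] sd [0.36 0.44 0.38]
[ 0.51702268 -0.15402965  0.27002917] 0.6924497285808451 0.0015788293018104795 35.175
(0.444617919921875, 0.2260053405761719, 56.83522033691406, 57.882598876953125, 5.5439863204956055, array([0.4445, 0.2261]))
(0.5722033081054687, 0.2383403778076172, 58.558624267578125, 57.994529724121094, 5.3703227043151855, array([0.5722, 0.2383]))
```

View pics/s4.png

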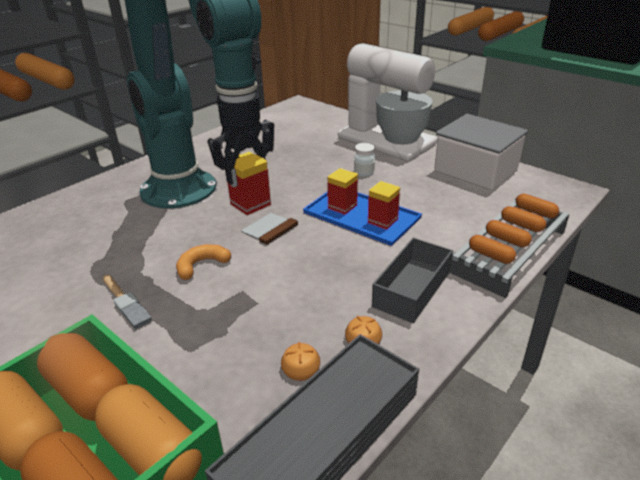

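Tin B is upright in the gripper near (250,185), with its underside at about 0.22 m. The finger gap changed slightly, so I'll check for slip before signing off.

Run:
```python
from h import *
a=vision.camera("scene").astype(int); bot.hold(1.5); b=vision.camera("scene").astype(int)
print(np.abs(a-b)[130:220,200:290].max(),bot.get_finger_gap(),bot.get_eef_pos())
weigh(6); print(bot.get_time_s()); bot.sign_off()
```

```text
30 0.6965433991376146 [ 0.51698543 -0.15399128  0.26999967]
F [-0.13  0.23 -4.75] sd [0.73 0.41 0.4 ]
37.175
the job is handed in; nothing more can be done
```

I found the full tin, stood the two light ones on the tray and signed off at about 37 s while holding the full tin up. No verdict is reported.

| Tin (where it started) | Force read while lifted | Where it ended up |
|---|---|---|
| Right (x 0.617, y −0.303) | about 1.67 N, light | Upright on the tray, at (0.572, 0.238) |
| Left (x 0.618, y −0.001) | about 1.57 N, light | Upright on the tray, at (0.445, 0.226) |
| Middle (x 0.517, y −0.154) | about 4.9 N, full | Held upright, underside about 0.22 m above the table |

- **Light tins:** the last pictures showed both standing free on the tray, about 65 mm either side of its centre.
- **Full tin:** in the last 1.5 s before sign-off the hand stayed still and the force held at about 4.75 N.
- **Bystanders:** nothing looked moved in the scene pictures. I judged this by eye and did not measure it.
- **Noise and odd readings:** single force readings scattered by about 0.5 N, and the first two-point reading on the right tin gave only 0.44 N, so I averaged 12 to 20 samples for each weight. The finger gap reading wandered between 0.692 and 0.698. The two check pictures of the held tin differed by at most 30 grey levels at any pixel. I took both as noise, not slip, without looking further.

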